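# Press a lens cap home with the bench lever press

## Task

Put the aluminium cap with the grip stub into the pocket of the lens cradle under the press, rim down and stub up, and let go of it. Then pull the press's knobbed lever down until it stops, so that the cap is pressed fully home, hold it there a moment, and ease the sprung lever slowly all the way back up before letting go, never letting it fly back. Leave the filter, the bumper and the spanner where they lie.

Things in the scene. Friction and masses are not known exactly. Their poses are not given: they have to be found in the camera images.
- cap: Loose aluminium cap: a disc 44 mm across and 14 mm high, hollow below with a 3 mm rim, and on top a central grip stub 18 mm across and 28 mm tall (42 mm high overall, about 90 g). Lies rim down on the bench. Origin: centre of the underside; z points out of the stub.
- pocket (a point): Axis of the round pocket in the clamped aluminium cradle (72 mm across), at its top edge, 48 mm above the bench; axes as press. Pocket 50 mm across. In it is a tight black ring, its top at first 8 mm below this point. The cap's rim rests on the ring, its disc then 6 mm proud; pressing (8 N) drives both 6 mm down, the disc flush.
- ring (a joint): How far the black ring has been pressed down, 0 (start) to 0.006 m (home). It stays where it is pushed.
- lever (a joint): Angle of the press's lever: 0 up at rest (arm 40 degrees above level), growing as it is pulled down; stops near 0.75 on a cap that is home, 0.82 with none. A spring lifts it: about 3 N at the knob at the top, 10 N at the bottom, some 4 N more while the cap goes in. Let go while down, it flies up.
- knob (a point): Centre of the black disc-shaped knob on the lever's end, 36 mm across and 26 mm wide along y between flat sides, 240 mm from the hinge, on the side away from the column. 325 mm above the bench with the lever up, about 158 mm with it down. A 14 mm rod joins it to the arm, which is 56 mm wide from 70 mm past the knob. The lever swings in the press's x-z plane.
- lever_hinge (a point): Point on the lever's hinge axis, in the press's column: 100 mm in x behind the pocket axis and 170 mm above the bench; axes as press, the hinge axis along y.
- filter: Bystander: glass polarizer filter in a dark ring, 62 mm across, 8 mm high, lying on the bench. Origin: centre of the underside.
- bumper: Bystander: blue camera bumper, a rectangular frame 50 x 60 mm, 14 mm high, lying on the bench. Origin: centre of the underside.
- spanner: Bystander: stainless lens spanner, 130 mm long, 54 mm wide, 8 mm high, lying on the bench. Origin: middle of the underside; x along its length. Beyond it, to the robot's left (y over 0.35), stands a fixed plastic parts organizer with three drawers, 150 x 200 mm, 170 mm high, which has no part in the task.
- press: Fixed grey lever press, base plate 230 x 120 mm, 20 mm thick, reaching from 75 mm before to 155 mm behind its origin, which lies under the pocket axis at bench height. x points level from the handle side to the column, y along the lever's hinge axis, z up. The column is 36 mm wide, its front face 45 mm behind the pocket axis, its top 250 mm above the bench.
- ram_foot (a point): Underside of the steel ram's round foot, 24 mm across, straight above the pocket: 165 mm above the bench with the lever up, 83 mm above the stub of a cap in the pocket. It goes down with the lever. Because of it the pocket can be loaded only with a tool leaning towards the handle side or sideways.
Mind the look-alikes: they are no part of the job. Of the things that look like the cap, the middle-sized one is meant.

How it is judged:
By the outcome, as a careful person would: the job done as asked, in the order asked, and still so for the second after the job is handed in, with the robot touching nothing.
It also fails if it takes over 72 s, if anything falls off the work surface, if the arm or the gripper's body presses on something with over 40 N, if the wrist force passes 120 N, or if a joint passes its speed limit or range.

## Robot

A 7-joint arm with a two-finger parallel gripper is mounted at the origin on the work surface. World frame = base frame: x ahead of the robot, y to its left, z up, the work surface at z = 0. Lengths are in m, angles in rad, forces in N, time in s.
With the tool pointing down it reaches from about 0.425 to 0.95 m from the base axis. Payload 4.7 kg.
Tool frame: the origin (TCP) lies on the centre line of the jaws, within the pads' length; the fingertips stand robot.nose_length ahead of it and the grasp point (between the pads) lies 8 mm behind it (robot.nose_length is the distance from the TCP to the fingertips, in m); z points along the fingers, x is the direction in which the jaws open and shut, and the axes are right-handed (so a half turn about z gives the same grasp; the last joint's range is limited). The gripper opens to 85 mm and grips with 20 to 120 N. Pads are 22 mm wide; open, the fingers measure 114 mm over their backs; the gripper's body (76 mm by 85 mm) begins 54 mm behind the grasp point. The pads swing forward as they close: fully open they stand 13 mm farther back than shut.
Start: joints at [-1.173, 0.469, -0.049, 1.532, 0.024, 1.141, -0.082], TCP at [0.279, 0.614, 0.242] pointing down, gripper open.
Joint ranges: [-2.59, 2.59], [-0.33, 1.99], [-1.39, 1.29], [0.1, 2.45], [-1.04, 4.18], [0.21, 1.99], [-2.66, 2.66]. Speed limits (rad/s): [2.57, 2.57, 3.14, 3.14, 3.14, 3.14, 3.14].

## Interface

Orientations are given as [roll, pitch, yaw] about the fixed x, y, z axes, in that order (R = Rz(yaw) Ry(pitch) Rx(roll)).
In Python, from plant import robot gives the robot as it stands. Calls block until the motion is done:
- robot.goto(position, orientation): joint-space move of the TCP to a pose.
- robot.move_straight(position, vel=0.15, attitude=None, contact_N=None): straight line of the TCP; attitude=None keeps the orientation; vel is the mean speed in m/s. With contact_N (N) it stops when the force on the tool has changed by that much, and returns True; else False.
- robot.move_joints(angles): joint-space move.
- robot.grip(opening, strength=None): opening from 0.0 (shut) to 1.0 (fully open); strength is the grip in N (None keeps the last); returns when the fingers have stopped.
- robot.sleep(seconds).
- robot.inverse_kinematics(position, orientation): joint angles nearest the present ones, or None.
- robot.sense(): the state.
- robot.grab_frame(name): name is "scene" or "side" or "wrist"; returns a dict with "image" (384x512x3 uint8, red, green, blue), "range_z" (384x512 float32, m along the optical axis (not along the pixel's ray), 0 where there is no reading), "fx", "fy", "cx", "cy" (pixels), "R" (3x3) and "t" (3): a world point X has camera coordinates R X + t. Camera axes: x right, y down, z forward; pixel columns grow to the right and rows downward; lengths in m; the calibration is good to about 2 mm. The wrist camera is an equidistant fisheye: a pixel r from the principal point sees the ray r / f radians off the axis. A picture is of the moment at which its call begins.
A pose or a line that the arm cannot do raises robot.IKError and nothing moves.
- robot.close_job(): hands the job in, once; it reports no verdict.
The state is a dict: "t": time; "joint_pos": joint angles; "joint_velocities": joint speeds; "effort": joint torques, N m; "tcp_pos": TCP position; "tcp_rot": TCP orientation; "wrist_force": force on the tool from outside, world axes, zero at the start; "torque": the same for the moment, N m; "opening": opening from 0.0 (shut) to 1.0 (fully open).
Only numpy, scipy, OpenCV 4.12 (cv2) and the standard library are available. Lean on these libraries where they do the work, as an engineer would, in place of code of your own. Each camera call takes 0.05 s, during which the arm holds its last target. There are 200 camera calls.

## Working session

There is one attempt and no reset: what is moved stays moved. The work goes in short steps, each a Python script; the robot and the scene stay as the last script left them, time stands still between calls to the robot, and variables do not carry over. Pictures are saved under pics/ and viewed, about 8 in all and at most 12, crops included, and the job is handed in when it is done.

```bash
ls; mkdir -p pics; cat > h.py <<'E'
import numpy as np, cv2
from plant import robot
def shot(n,fn):
    f=robot.grab_frame(n); cv2.imwrite('pics/'+fn+'.png',f['image'][:,:,::-1]); np.savez('pics/'+fn+'.npz',**f); return f
def cloud(f):
    z=f['range_z']; v,u=np.mgrid[0:z.shape[0],0:z.shape[1]]
    P=np.stack([(u-f['cx'])/f['fx']*z,(v-f['cy'])/f['fy']*z,z],-1)
    W=(P-f['t'])@f['R']; W[z<=0]=np.nan; return W
E
python3 - <<'E'
from h import *
a=shot('scene','s0');b=shot('side','d0')
s=robot.sense();print(s,robot.nose_length)
for f in(a,b):print(f['fx'],f['cx'],f['cy'],-f['R'].T@f['t'],f['R'][2])
E
```

```text
pics
{'t': 0.1, 'joint_pos': array([-1.17290972,  0.46936758, -0.04859538,  1.53354838,  0.02409231,
        1.14100861, -0.08229883]), 'joint_velocities': array([-0.00052248,  0.00013938, -0.00079131, -0.00075411, -0.00060842,
        0.00070578,  0.00069883]), 'effort': array([ 1.38385494e-03, -5.11516786e+01, -4.66306717e-02, -2.38392699e+01,
        1.08142494e-02,  4.39185053e-03, -5.28189162e-06]), 'tcp_pos': array([0.27919382, 0.61400874, 0.24137281]), 'tcp_rot': array([3.14153954e+00, 1.74592404e-03, 1.14403646e+00]), 'wrist_force': array([-0.05402142,  0.21818665,  0.20760385]), 'torque': array([0.01497434, 0.02999311, 0.0235554 ]), 'opening': 0.9958030295020179} 0.011
457.6228505136882 248.95580303194737 190.32014231893646 [ 1.26055602 -0.38843699  1.0368801 ] [-0.59118889  0.36928589 -0.71702415]
422.86891033555344 255.24762830063182 189.65703841564545 [0.28000911 1.08772264 1.01750783] [ 0.21104307 -0.77282967 -0.59849405]
```

View pics/s0.png

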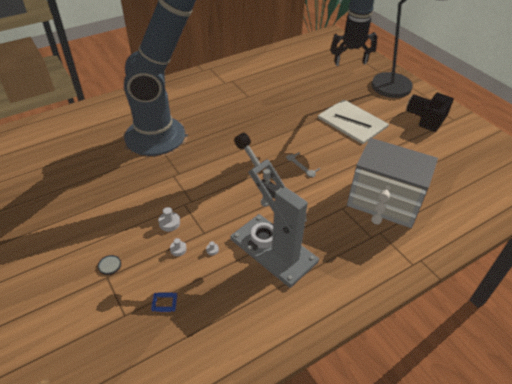

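View pics/d0.png

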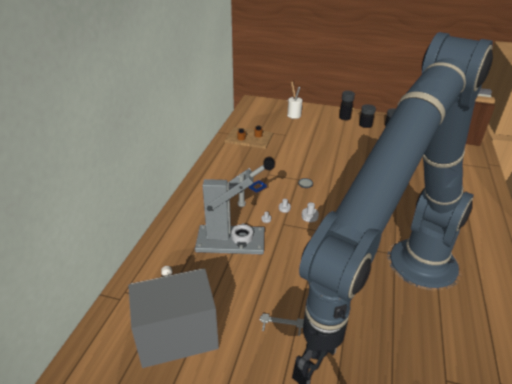

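The scene view shows three caps: (169,220) large, (177,248) middle and (212,249) small. The pocket is at (262,235), the knob at (242,141), the spanner at (300,165), the filter at (109,265) and the bumper at (165,302). Next I'll measure all of these from the depth images.

```bash
python3 - <<'E'
from h import *
C={}
for n in('s0','d0'):
    f=dict(np.load(f'pics/{n}.npz')); W=cloud(f); C[n]=W; 
W=C['s0']
print('bench z',np.nanmedian(W[300:340,200:260,2]))
for nm,u,v in(('L',169,220),('M',177,248),('S',212,249),('filt',109,265),('bump',165,302)):
    p=W[v-17:v+18,u-17:u+18].reshape(-1,3); q=p[p[:,2]>.006]; 
    print(nm,W[v,u],'zmax',np.nanmax(q[:,2]),'lo',np.nanmin(q,0),'hi',np.nanmax(q,0))
for n in C:
    W=C[n].reshape(-1,3); M=W[np.isfinite(W).all(1)]
    # press region
    M=M[(abs(M[:,0]-.62)<.35)&(abs(M[:,1]-.05)<.3)]
    b=M[abs(M[:,2]-.02)<.004]; 
    r=cv2.minAreaRect(b[:,:2].astype(np.float32)); print(n,'base',len(b),r)
    for lo,hi,l in((.044,.052,'cradle'),(.246,.254,'coltop'),(.3,.36,'knob')):
        q=M[(M[:,2]>lo)&(M[:,2]<hi)]
        if len(q): print(l,len(q),q.min(0),q.max(0),np.median(q,0))
    for c0,zl,zh in (('caps',.008,.06),):
        pass
E
python3 -c "
import cv2
i=cv2.imread('pics/s0.png')[125:285,150:330];cv2.imwrite('pics/s0c.png',cv2.resize(i,None,fx=4,fy=4,interpolation=2)[:600])"
```

```text
bench z 4.946623480904721e-05
L [ 0.41498166 -0.1300756   0.031884  ] zmax 0.061283883295251924 lo [ 0.37056266 -0.15863882  0.0066185 ] hi [ 0.43215909 -0.09811633  0.06128388]
M [ 0.50816534 -0.15023289  0.01883468] zmax 0.04698039426118687 lo [ 0.46078276 -0.17245953  0.00606214] hi [ 0.57395394 -0.1263785   0.04698039]
S [ 0.55805071 -0.0678711   0.01446644] zmax 0.035227930664015805 lo [ 0.5373579  -0.08266733  0.00622769] hi [ 0.56750443 -0.03445557  0.03522793]
filt [ 0.45686884 -0.32888885  0.0074182 ] zmax 0.012273462725605254 lo [ 0.42286888 -0.35846021  0.00601261] hi [ 0.50108705 -0.29890885  0.01227346]
bump [ 6.33846767e-01 -2.45254235e-01 -2.49383754e-04] zmax 0.019277646688608943 lo [ 0.60256338 -0.28470842  0.00604601] hi [ 0.67155216 -0.21266327  0.01927765]
s0 base 1780 ((0.5830548405647278, -0.003867611289024353), (0.41319531202316284, 0.3108874261379242), 70.87379455566406)
cradle 255 [ 0.40054661 -0.15000624  0.04401433] [0.72162964 0.11217513 0.05189497] [0.60429576 0.06581197 0.04769902]
coltop 424 [0.59253411 0.03978117 0.24601101] [0.72265854 0.11323579 0.2539327 ] [0.67860594 0.08616021 0.24974758]
knob 268 [0.50751575 0.03371054 0.30017555] [0.56101869 0.06555645 0.34441636] [0.5326703  0.04928039 0.32810659]
d0 base 979 ((0.5542641282081604, 0.015294179320335388), (0.4745895266532898, 0.19991061091423035), 39.49393844604492)
cradle 195 [ 0.3880456  -0.13693349  0.0440773 ] [0.71320755 0.12061987 0.05192762] [0.61229267 0.08760193 0.04728404]
coltop 199 [0.5802715  0.0453305  0.24605168] [0.719454   0.11920509 0.25315202] [0.67541792 0.09501699 0.24876904]
knob 165 [0.50282235 0.03882561 0.30017755] [0.55900895 0.07481629 0.3424592 ] [0.52304263 0.06243096 0.32718277]
```

View pics/s0c.png

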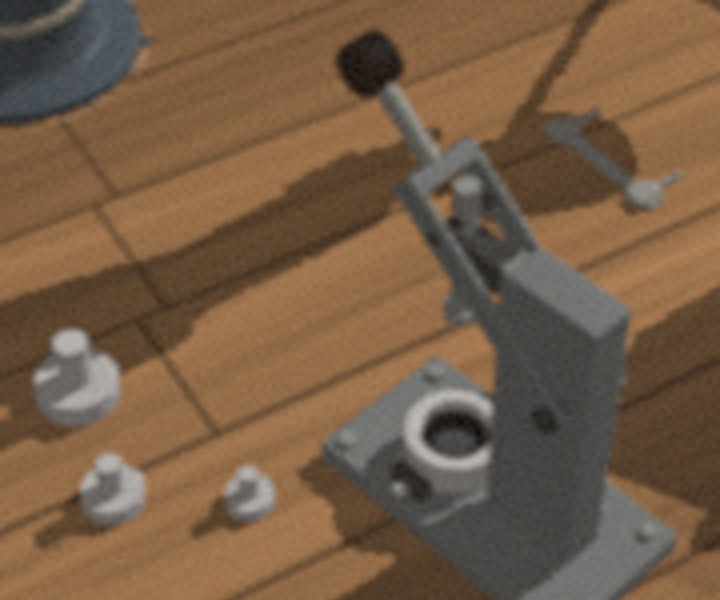

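```bash
cat > fit.py <<'E'
from h import *
from scipy.optimize import least_squares
for n in('s0','d0'):
    W=cloud(dict(np.load(f'pics/{n}.npz'))); z=W[...,2]
    # base top
    m=((abs(z-.02)<.004)&(np.hypot(W[...,0]-.65,W[...,1]-.08)<.2)).astype(np.uint8)
    k,l,st,_=cv2.connectedComponentsWithStats(m); i=1+np.argmax(st[1:,4]); b=W[l==i][:,:2]
    print(n,'base',len(b),cv2.minAreaRect(b.astype(np.float32)))
    m=(abs(z-.25)<.004)&(np.hypot(W[...,0]-.68,W[...,1]-.09)<.1); print(' coltop',cv2.minAreaRect(W[m][:,:2].astype(np.float32)))
    q=W[(abs(z-.048)<.0025)&(np.hypot(W[...,0]-.61,W[...,1]-.075)<.06)][:,:2]
    # ring: constrain radii 25..36
    def res(c):
        r=np.hypot(*(q-c).T); return np.maximum(r-36e-3,0)+np.maximum(25e-3-r,0)
    s=least_squares(res,q.mean(0),loss='soft_l1',f_scale=.002,x_scale=.01,diff_step=1e-3); print(' pocket',s.x,len(q),res(s.x).mean())
    m=(z>.305)&(z<.35)&(np.hypot(W[...,0]-.53,W[...,1]-.05)<.06); k=W[m]; k=k[k[:,0]<.545] 
    print(' knob',len(k),k.min(0),k.max(0),k.mean(0))
    for nm,c,R,H,h in(('L',(.4,-.13),.03,.056,.019),('M',(.505,-.15),.022,.042,.014),('S',(.553,-.06),.016,.032,.01)):
        near=np.hypot(W[...,0]-c[0],W[...,1]-c[1])<.05
        p=W[near&(z>.005)]
        p=p[np.hypot(*(p[:,:2]-np.median(p[:,:2],0)).T)<.04]
        top=p[p[:,2]>p[:,2].max()-.006]
        def rc(c):
            r=np.hypot(*(p[:,:2]-c[:2]).T); zz=p[:,2]
            side=zz<h-.002
            return np.where(side,r-R,np.where(zz>h+.004,np.maximum(r-.009*R/.022,0),np.maximum(r-R,0)))
        s=least_squares(rc,p.mean(0)[:2],loss='soft_l1',f_scale=.002,diff_step=1e-3)
        print(' ',nm,len(p),'fit',s.x,'top',top.mean(0),'size',np.ptp(p,0))
E
python3 fit.py
```

```text
s0 base 1493 ((0.64143306016922, 0.07827657461166382), (0.23166418075561523, 0.12162186205387115), 13.996655464172363)
 coltop ((0.6551386117935181, 0.08416789770126343), (0.13109712302684784, 0.057733792811632156), 17.010623931884766)
 pocket [0.60520729 0.06923139] 146 0.0008872856126792268
 knob 229 [0.50751575 0.03371054 0.3075913 ] [0.54493682 0.06555645 0.34441636] [0.52911209 0.04720119 0.32956372]
  L 347 fit [ 0.40081373 -0.12724807] top [ 0.40166695 -0.12822142  0.05809633] size [0.06324032 0.06052249 0.05615055]
  M 205 fit [ 0.50049786 -0.1465641 ] top [ 0.50319451 -0.14670536  0.04318535] size [0.06954203 0.05516648 0.04197698]
  S 112 fit [ 0.55209171 -0.06725521] top [ 0.55248148 -0.06668394  0.03193505] size [0.03026023 0.04821175 0.03013892]
d0 base 842 ((0.6397892236709595, 0.08588091284036636), (0.22896358370780945, 0.12123344093561172), 13.711745262145996)
 coltop ((0.6519907116889954, 0.08915787935256958), (0.1323242336511612, 0.060649145394563675), 18.22899627685547)
 pocket [0.60526939 0.07638749] 121 0.0015525520292663203
 knob 150 [0.50282235 0.03882561 0.30611329] [0.54465363 0.07481629 0.3424592 ] [0.52164775 0.06051507 0.32762543]
  L 213 fit [ 0.40036334 -0.12452654] top [ 0.39741764 -0.12426439  0.05766286] size [0.05866798 0.05670991 0.05660323]
  M 98 fit [ 0.50081346 -0.14265244] top [ 0.50103074 -0.14100094  0.04141901] size [0.06102592 0.04986642 0.03921311]
  S 59 fit [ 0.55094415 -0.06238543] top [ 0.55113554 -0.06071813  0.03000231] size [0.03310895 0.03654234 0.02718309]
```

```bash
cat >> h.py <<'E'
from scipy.spatial.transform import Rotation as Ro
def att(th,phi,flip=1):
    """tool leaning th(deg) from vertical, body toward azimuth phi(deg); jaws open horizontally"""
    t,p=np.radians([th,phi]); d=np.array([-np.sin(t)*np.cos(p),-np.sin(t)*np.sin(p),-np.cos(t)])
    x=flip*np.array([-np.sin(p),np.cos(p),0]); R=np.column_stack([x,np.cross(d,x),d])
    return Ro.from_matrix(R).as_euler('xyz'),d
def look(pos,q=None): pass
E
python3 - <<'E'
from h import *
lo=np.array([-2.59,-.33,-1.39,.1,-1.04,.21,-2.66]);hi=np.array([2.59,1.99,1.29,2.45,4.18,1.99,2.66])
yaw=13.85
def show(n,P,th,phi):
    for fl in(1,-1):
        o,d=att(th,phi,fl)
        qs=[robot.inverse_kinematics(list(np.array(P)-k*d),list(o)) for k in(0,.08)]
        if all(q is not None for q in qs):
            m=min(np.min(np.minimum(q-lo,hi-q)) for q in map(np.array,qs)); print(n,th,phi,fl,np.round(qs[0],2),'marg',round(m,2))
for th in(45,55):
    for phi in(220,240,260,280): show('pick',[.5005,-.1445,.034],th,phi)
    for phi in(194,215,240,260,284): show('place',[.6025,.0735,.074],th,phi)
for th in(40,50,60,75):
    for n,P in(('top',[.521,.0525,.325]),('bot',[.466,.039,.158])): show(n,P,th,193.85)
E
```

```text
pick 45 220 1 [ 1.51  1.13 -1.28  2.22  1.12  0.31 -1.26] marg 0.1
pick 45 220 -1 [ 1.51  1.13 -1.28  2.22  1.12  0.31  1.88] marg 0.1
pick 45 240 1 [ 0.79  0.67 -0.24  2.09 -1.03  0.77  0.97] marg 0.0
pick 45 240 -1 [ 0.79  0.67 -0.24  2.09 -1.03  0.77 -2.17] marg 0.0
pick 45 260 1 [ 0.33  0.74  0.33  1.96 -1.01  1.2   1.2 ] marg 0.03
pick 45 260 -1 [ 0.33  0.74  0.33  1.96 -1.01  1.2  -1.94] marg 0.03
pick 45 280 1 [ 0.24  0.81  0.38  1.81 -0.82  1.35  1.3 ] marg 0.2
pick 45 280 -1 [ 0.03  0.91  0.72  1.83 -0.99  1.53 -1.68] marg 0.05
place 45 194 1 [ 0.49  0.63 -0.8   2.32  2.59  0.54  2.41] marg 0.04
place 45 194 -1 [ 0.74  0.86 -1.18  2.31  2.3   0.74 -0.28] marg 0.05
place 45 215 1 [ 0.66  0.66 -0.81  2.24  3.28  0.23  2.16] marg 0.01
place 45 215 -1 [ 0.89  0.89 -1.16  2.23  2.28  0.34  0.15] marg 0.02
place 45 240 1 [ 0.71  0.72 -0.76  2.07 -0.95  0.32  0.53] marg 0.06
place 45 240 -1 [ 1.02  1.1  -1.32  2.06  0.98  0.38  1.92] marg 0.06
place 45 260 1 [ 0.46  0.69 -0.4   1.92 -0.85  0.74  0.66] marg 0.01
place 45 260 -1 [ 1.    1.23 -1.38  1.89  0.65  0.7   2.52] marg 0.01
p
[... 681 characters left out ...]
0.01
place 55 215 1 [ 0.84  0.86 -1.    2.3   3.2   0.42  2.44] marg 0.07
place 55 215 -1 [ 0.95  1.01 -1.18  2.29  2.8   0.43 -0.21] marg 0.07
place 55 240 1 [ 1.1   1.26 -1.36  2.09  1.04  0.3  -1.17] marg 0.03
place 55 240 -1 [ 1.1   1.27 -1.37  2.09  1.06  0.31  1.96] marg 0.02
place 55 260 1 [ 0.58  0.78 -0.5   1.91 -0.94  0.8   0.8 ] marg 0.1
place 55 260 -1 [ 0.53  0.76 -0.42  1.92 -0.99  0.84 -2.3 ] marg 0.05
place 55 284 1 [ 0.09  0.82  0.13  1.7  -0.96  1.36  1.03] marg 0.08
place 55 284 -1 [ 0.08  0.82  0.14  1.7  -0.96  1.37 -2.11] marg 0.07
top 40 193.85 1 [-0.45 -0.15  0.27  2.24 -0.03  0.35 -1.47] marg 0.01
top 40 193.85 -1 [-1.01 -0.25  0.74  2.26  0.41  0.39  1.26] marg 0.03
```

```bash
python3 - <<'E'
from h import *
lo=np.array([-2.59,-.33,-1.39,.1,-1.04,.21,-2.66]);hi=np.array([2.59,1.99,1.29,2.45,4.18,1.99,2.66])
for th in(0,12,-12):
  for fl in(1,-1):
    o,d=att(th,193.85,fl)
    for a in(0,.35,.75):
        b=np.radians(40)-a; r=.1-.24*np.cos(b); c=np.radians(13.85)
        P=[.6025+r*np.cos(c),.0735+r*np.sin(c),.17+.24*np.sin(b)]
        q=robot.inverse_kinematics(P,list(o)); print(th,fl,a,np.round(P,3),None if q is None else (np.round(q,2),round(np.min(np.minimum(q-lo,hi-q)),2)))
robot.goto([.29,.60,.48],[np.pi,0,1.144])
o,d=att(55,280); P=np.array([.5005,-.1445,.034])-.2*d
robot.goto(list(P+[0,0,.15]),list(o)); robot.goto(list(P),list(o))
f=shot('wrist','w0'); s=robot.sense(); print(s['t'],np.round(s['joint_pos'],2),s['tcp_pos'],f['fx'],f['cx'],f['cy'],-f['R'].T@f['t'],f['R'])
E
```

```text
0 1 0 [0.521 0.053 0.324] (array([-0.75,  0.16,  0.66,  1.81, -0.11,  1.21, -1.39]), np.float64(0.49))
0 1 0.35 [0.481 0.043 0.252] (array([-0.77,  0.15,  0.67,  1.99, -0.11,  1.03, -1.38]), np.float64(0.46))
0 1 0.75 [0.467 0.04  0.158] (array([-0.73,  0.27,  0.66,  2.13, -0.23,  0.81, -1.26]), np.float64(0.32))
0 -1 0 [0.521 0.053 0.324] (array([-0.4 ,  0.15,  0.24,  1.79, -0.04,  1.21,  1.67]), np.float64(0.48))
0 -1 0.35 [0.481 0.043 0.252] (array([-0.4 ,  0.14,  0.25,  1.98, -0.04,  1.03,  1.68]), np.float64(0.47))
0 -1 0.75 [0.467 0.04  0.158] (array([-0.35,  0.24,  0.2 ,  2.11, -0.06,  0.8 ,  1.7 ]), np.float64(0.34))
12 1 0 [0.521 0.053 0.324] (array([-0.74,  0.04,  0.6 ,  1.94, -0.05,  0.97, -1.46]), np.float64(0.37))
12 1 0.35 [0.481 0.043 0.252] (array([-0.76,  0.03,  0.62,  2.12, -0.05,  0.79, -1.44]), np.float64(0.33))
12 1 0.75 [0.467 0.04  0.158] (array([-0.76,  0.17,  0.67,  2.26, -0.25,  0.56, -1.24]), np.float64(0.19))
12 -1 0 [0.521 0.053 0.324] (array([-0.54,  0.04,  0.38,  1.93, -0.04,  0.97,  1.67]), np.float64(0.37))
12 -1 0.35 [0.481 0.043 0.252] (array([-0.54
[... 416 characters left out ...]
(array([-0.7 ,  0.39,  0.65,  2.  , -0.22,  1.05, -1.25]), np.float64(0.45))
-12 -1 0 [0.521 0.053 0.324] (array([-0.31,  0.26,  0.16,  1.66, -0.02,  1.43,  1.66]), np.float64(0.56))
-12 -1 0.35 [0.481 0.043 0.252] (array([-0.31,  0.25,  0.16,  1.85, -0.02,  1.25,  1.66]), np.float64(0.58))
-12 -1 0.75 [0.467 0.04  0.158] (array([-0.28,  0.34,  0.12,  1.98, -0.03,  1.04,  1.67]), np.float64(0.47))
5.0917 [ 0.63  0.85  0.13  1.38 -0.62  1.76  1.1 ] [ 0.53007081 -0.30650796  0.15090133] 297.3186396354542 255.2364383564158 188.71772890133795 [ 0.54067115 -0.36973325  0.28646962] [[ 0.9848289   0.17351726  0.00194804]
 [ 0.13756756 -0.77384887 -0.61825002]
 [-0.10576956  0.60913848 -0.78597908]]
```

View pics/w0.png

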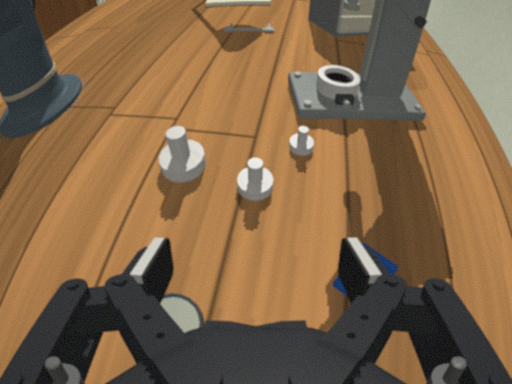

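The wrist view shows the middle cap at (255,180), the large one at (181,155), the small one at (301,143), and the pocket at (339,80), all clear. Next I'll measure the cap and pocket in this image.

```bash
cat >> h.py <<'E'
def fcloud(f):
    z=f['range_z']; v,u=np.mgrid[0:z.shape[0],0:z.shape[1]]
    a,b=(u-f['cx'])/f['fx'],(v-f['cy'])/f['fy']; r=np.hypot(a,b)+1e-9; k=np.tan(r)/r
    W=(np.stack([a*k*z,b*k*z,z],-1)-f['t'])@f['R']; W[(z<=0)|(r>1.3)]=np.nan; return W
E
python3 - <<'E'
from h import *
from scipy.optimize import least_squares
W=fcloud(dict(np.load('pics/w0.npz'))); z=W[...,2]
print('bench',np.nanmedian(z[215:235,190:230]))
def inb(u0,u1,v0,v1):
    m=np.zeros(z.shape,bool); m[v0:v1,u0:u1]=1; return m
for nm,bx in(('M',(228,280,150,203)),('L',(150,212,120,185)),('S',(284,320,120,160))):
    p=W[inb(*bx)&(z>.004)]; top=p[p[:,2]>p[:,2].max()-.003]
    R={'M':.022,'L':.03,'S':.016}[nm]
    zz=p[:,2]
    hd=np.median(zz[(zz>R*.45)&(zz<R*.8)])
    disc=p[abs(zz-{'M':.014}.get(nm,hd))<.0015]
    print(nm,p[:,2].max(),'size',np.ptp(p,0),'top',np.median(top,0),len(top),'minRect top',cv2.minEnclosingCircle(top[:,:2].astype(np.float32)),'disc',cv2.minEnclosingCircle(disc[:,:2].astype(np.float32)),len(disc))
b=W[inb(280,435,60,125)&(abs(z-.02)<.003)][:,:2]; print('base',cv2.minAreaRect(b.astype(np.float32)),len(b))
q=W[inb(305,370,58,112)&(abs(z-.048)<.003)]; print('cradle z',np.median(q[:,2]),cv2.minEnclosingCircle(q[:,:2].astype(np.float32)),len(q))
q=q[:,:2]
def res(c):
    r=np.hypot(*(q-c).T); return np.maximum(r-36e-3,0)+np.maximum(25e-3-r,0)
s=least_squares(res,q.mean(0),loss='soft_l1',f_scale=.002,diff_step=1e-3); print(s.x,res(s.x).mean())
E
```

```text
bench 0.0006592638917129947
M 0.04402663892671538 size [0.04304325 0.04223171 0.04001483] top [ 0.50120044 -0.14503536  0.04272457] 153 minRect top ((0.5011422038078308, -0.1441323310136795), 0.009182841517031193) disc ((0.5009279847145081, -0.14442583918571472), 0.02222452685236931) 472
L 0.06048164482570825 size [0.05898754 0.06015673 0.0564366 ] top [ 0.40134075 -0.12638982  0.0589943 ] 214 minRect top ((0.4004828929901123, -0.12568719685077667), 0.012723684310913086) disc ((0.4011264145374298, -0.12578877806663513), 0.030639588832855225) 821
S 0.034512311552801725 size [0.03429918 0.03341434 0.03051085] top [ 0.55116252 -0.06426275  0.03309934] 54 minRect top ((0.5520141124725342, -0.06426864117383957), 0.007432346697896719) disc ((0.5518386960029602, -0.06375428289175034), 0.01818791776895523) 245
base ((0.6408728957176208, 0.07978139072656631), (0.22913572192192078, 0.11831134557723999), 13.327588081359863) 2544
cradle z 0.04842602410163902 ((0.6099688410758972, 0.06878644227981567), 0.044058796018362045) 501
[0.60487612 0.07086924] 0.0005837790580098255
```

```bash
python3 - <<'E'
from h import *
o,d=att(55,280); C=np.array([.501,-.1443,.0345])
robot.grip(.5,40)
robot.move_straight(list(C-.08*d),vel=.15,attitude=list(o))
print(robot.move_straight(list(C),vel=.06,contact_N=8)); s=robot.sense(); print(s['tcp_pos']-C,s['wrist_force'])
robot.grip(0,40); s=robot.sense(); print(s['opening'],s['tcp_pos']-C,s['wrist_force'])
robot.move_straight(list(C+[0,0,.09]),vel=.1); s=robot.sense(); print(s['opening'],s['wrist_force'],s['t'])
# hover beside the pocket
o2,d2=att(55,284); H=np.array([.603,.0715,.04+.0345])-.14*d2
robot.move_straight(list(H+[0,0,.01]),vel=.15,attitude=list(o2))
robot.sleep(.3);f=shot('wrist','w1'); s=robot.sense(); print(s['t'],s['opening'],s['tcp_pos']-H,np.round(s['joint_pos'],2))
E
```

```text
False
[ 0.00017428 -0.00049337  0.0001028 ] [-0.20171807  0.44568045 -0.4951767 ]
0.19078255065456715 [ 8.76849893e-05 -2.61521862e-04  1.70514149e-04] [ 0.02669382 -0.83792745  0.49252515]
0.1941798731519094 [-0.16033756  0.78732968 -0.32850438] 9.4083
11.05 0.1899456989025318 [-0.00012936 -0.00029307  0.00998087] [ 0.32  0.77  0.01  1.51 -0.77  1.54  0.88]
```

View pics/w1.png

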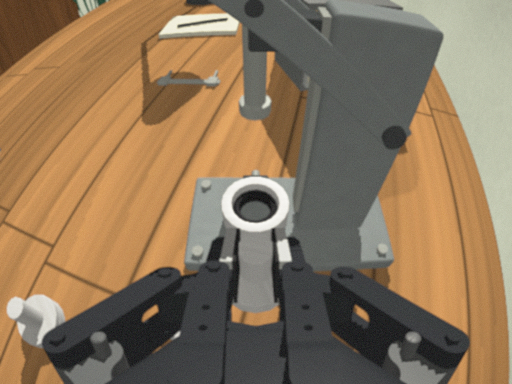

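The wrist view shows the pocket ring at (255,204) and the ram foot at (255,105). Something grey sits between the fingers at (257,270). I'll check with depth whether it's the cap and which way up it is.

```bash
python3 - <<'E'
from h import *
from scipy.optimize import least_squares
f=dict(np.load('pics/w1.npz'));W=fcloud(f); z=W[...,2]
s=robot.sense();T=s['tcp_pos']; print(T)
for v in(235,245,255,270,290,300,308): print(v,[np.round(W[v,u]-T,3) for u in(242,257,272)])
m=np.zeros(z.shape,bool); m[170:240,215:295]=1
q=W[m&(abs(z-.048)<.003)]; zc=np.median(q[:,2]); q=W[m&(abs(z-zc)<.002)][:,:2]
print(zc,cv2.minEnclosingCircle(q.astype(np.float32)),len(q))
def res(c):
    r=np.hypot(*(q-c).T); return np.maximum(r-36e-3,0)+np.maximum(25e-3-r,0)
r=least_squares(res,q.mean(0),loss='soft_l1',f_scale=.002,diff_step=1e-3); print(r.x,res(r.x).mean())
m[:]=0;m[170:275,180:400]=1; b=W[m&(abs(z-.02)<.003)][:,:2]; print('base',cv2.minAreaRect(b.astype(np.float32)),len(b))
m[:]=0;m[85:125,230:280]=1; b=W[m&(abs(z-.17)<.02)]; b=b[np.hypot(b[:,0]-.603,b[:,1]-.0715)<.05];print('foot',np.median(b,0),b.min(0),b.max(0))
d=shot('side','d1'); sc=shot('scene','s1')
I=[]
for g in (d,sc):
    p=g['R']@T+g['t']; u,v=int(p[0]/p[2]*g['fx']+g['cx']),int(p[1]/p[2]*g['fy']+g['cy']); print(u,v)
    I.append(cv2.resize(g['image'][v-40:v+40,u-45:u+45,::-1],None,fx=4,fy=4,interpolation=2))
cv2.imwrite('pics/c1.png',np.hstack(I))
E
```

```text
[ 0.63061456 -0.04006783  0.16478157]
235 [array([-0.033,  0.078, -0.128]), array([-0.001,  0.007,  0.008]), array([0.006, 0.01 , 0.006])]
245 [array([-0.007,  0.   ,  0.007]), array([0.   , 0.002, 0.008]), array([0.007, 0.004, 0.007])]
255 [array([-0.005, -0.005,  0.008]), array([ 0.002, -0.003,  0.008]), array([ 0.009, -0.001,  0.007])]
270 [array([-0.006, -0.006, -0.008]), array([ 0.003, -0.008,  0.   ]), array([ 0.01 , -0.008,  0.004])]
290 [array([-0.004, -0.014, -0.019]), array([ 0.004, -0.012, -0.019]), array([ 0.012, -0.009, -0.02 ])]
300 [array([-0.003, -0.019, -0.02 ]), array([ 0.005, -0.017, -0.02 ]), array([ 0.013, -0.015, -0.02 ])]
308 [array([-0.002, -0.021, -0.028]), array([ 0.006, -0.021, -0.023]), array([ 0.014, -0.016, -0.031])]
0.04862643256451972 ((0.6052402257919312, 0.072543665766716), 0.0386669784784317) 1599
[0.60334431 0.07242941] 4.8194146697213906e-05
base ((0.6414280533790588, 0.08122050762176514), (0.23022647202014923, 0.11995524913072586), 12.971627235412598) 7118
foot [0.60420831 0.06540687 0.17595915] [0.59010045 0.06019564 0.16552102] [0.61354259 0.08106746 0.18993354]
243 182
232 227
```

View pics/c1.png

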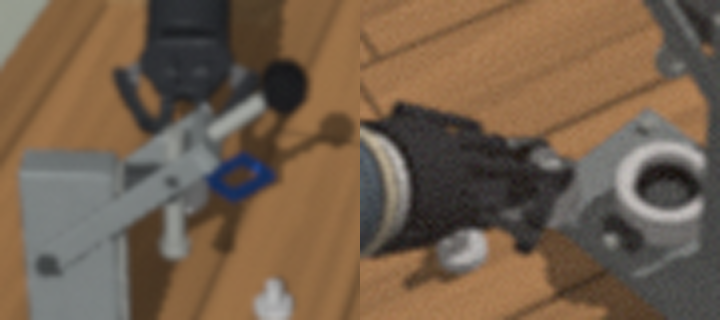

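```bash
python3 - <<'E'
from h import *
f=dict(np.load('pics/w1.npz'));W=fcloud(f); z=W[...,2]; T=robot.sense()['tcp_pos']
m=np.zeros(z.shape,bool); m[222:275,232:285]=1
p=(W-T)[m&(abs(z-T[2]-.0075)<.0025)]; p=p[np.hypot(p[:,0],p[:,1])<.02]
c,r=cv2.minEnclosingCircle(p[:,:2].astype(np.float32)); print('stub offset',c,r,len(p),np.median(p,0))
off=np.clip(np.array([c[0],c[1],0]),-.003,.003) if .007<r<.012 else np.zeros(3)
o2,d2=att(55,284); G=np.array([.6032,.0722,.0745])-off
robot.move_straight(list(G-.10*d2+[0,0,.016]),vel=.12)
robot.move_straight(list(G+[0,0,.016]),vel=.08)
s=robot.sense();print('hover err',s['tcp_pos']-G,s['wrist_force'],s['opening'])
c=robot.move_straight(list(G-[0,0,.003]),vel=.02,contact_N=5)
s=robot.sense();print(c,'rim z',s['tcp_pos'][2]-.0345,s['tcp_pos']-G,s['wrist_force'],s['t'])
shot('wrist','w2')
E
```

```text
stub offset (0.0007396755390800536, 0.00074034120189026) 0.017719071358442307 1130 [1.81621479e-04 4.95903806e-05 7.83043748e-03]
hover err [ 0.00040928 -0.00064853  0.01620154] [-0.17698968  0.27821992 -1.00193683] 0.19395607194203335
True rim z 0.03979103376667473 [-1.41940507e-04  8.07660702e-05 -2.08966233e-04] [ 0.27385091 -0.01289554  4.0251668 ] 13.7833
```

View pics/w2.png

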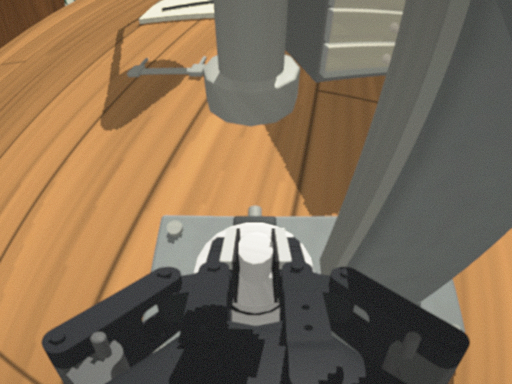

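The cap met the ring with the rim at 39.8 mm, as expected, and it's centred in the cradle at (255,245). Release it, back out, and check from there and from above the knob.

```bash
python3 - <<'E'
from h import *
o2,d2=att(55,284); T=robot.sense()['tcp_pos']
robot.grip(.5); robot.move_straight(list(T-.14*d2),vel=.12)
f=shot('wrist','w3');W=fcloud(f);z=W[...,2]
m=np.hypot(W[...,0]-.603,W[...,1]-.072)<.04
top=W[m&(abs(z-.082)<.004)];disc=W[m&(abs(z-.054)<.0025)]
for p in(top,disc): print(len(p),np.median(p[:,2]),cv2.minEnclosingCircle(p[:,:2].astype(np.float32)))
T=robot.sense()['tcp_pos']
robot.move_straight([T[0],T[1],.45],vel=.25)
o,d=att(0,193.4,-1)
robot.goto([.5216,.0528,.43],list(o)); robot.sleep(.2)
f=shot('wrist','w4');W=fcloud(f);z=W[...,2]
p=W[(z>.29)&(z<.36)&(np.hypot(W[...,0]-.515,W[...,1]-.052)<.045)]
# press-frame
a=np.radians(13.4);e=np.array([np.cos(a),np.sin(a)]);n=np.array([-e[1],e[0]])
r=p[:,:2]-[.6032,.0722]; print(len(p),'along',np.percentile(r@e,[0,2,50,98]),'across',np.percentile(r@n,[1,50,99]),'z',np.percentile(p[:,2],[2,98,100]))
s=robot.sense();print(s['tcp_pos'],s['t'],s['joint_pos'].round(2))
E
```

```text
293 0.08235496086756462 ((0.6188960075378418, 0.075688935816288), 0.024390311911702156)
871 0.0544447621030261 ((0.6123090982437134, 0.07389931380748749), 0.030655626207590103)
1535 along [-0.10285966 -0.10235152 -0.08848821 -0.04912853] across [-0.01170106  0.00077837  0.01327041] z [0.30270381 0.34381505 0.34490012]
[0.52220136 0.05158583 0.42910081] 18.1667 [ 0.05  0.12 -0.25  1.59  0.03  1.44  1.59]
```

View pics/w3.png

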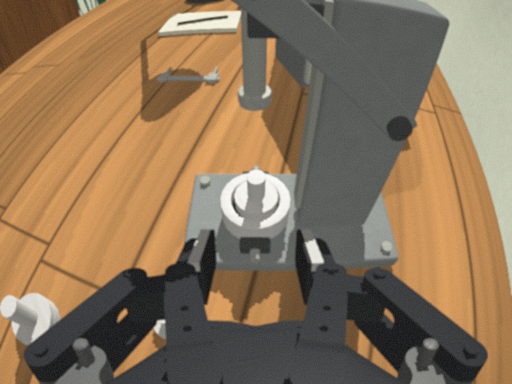

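View pics/w4.png

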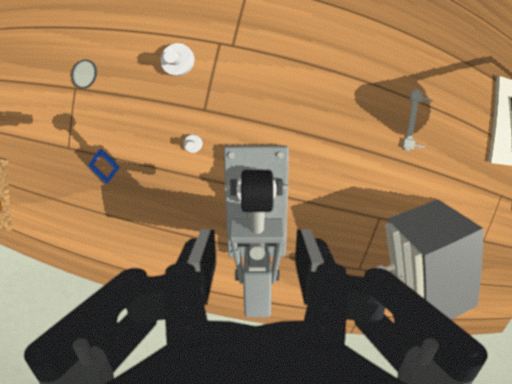

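The cap stands upright and central in the pocket at (255,200). The knob, seen from above at (257,190), measures as centred at (-84, +1, 325) mm, which agrees with the spec. Next I'll grip it and pull the lever down along its arc.

```bash
cat >> h.py <<'E'
yw=np.radians(13.4); OK,_=att(0,193.4,-1); HG=np.array([.6032+.1*np.cos(yw)-.0002,.0722+.1*np.sin(yw)+.0008,.17])
def knob(a):
    b=np.radians(40)-a; return HG+[-.24*np.cos(b)*np.cos(yw),-.24*np.cos(b)*np.sin(yw),.24*np.sin(b)]
DZ=np.array([0,0,-.008])
def ang():
    p=robot.sense()['tcp_pos']-DZ-HG; return np.radians(40)-np.arctan2(p[2],-(p[0]*np.cos(yw)+p[1]*np.sin(yw)))
E
python3 - <<'E'
from h import *
K=knob(0)+DZ; print(K)
robot.move_straight(list(K+[0,0,.06]),vel=.12,attitude=list(OK))
print(robot.move_straight(list(K),vel=.06,contact_N=8)); s=robot.sense(); f0=s['wrist_force'];print(s['tcp_pos']-K,f0)
robot.grip(0,40); s=robot.sense(); print(s['opening'],s['wrist_force'],s['t'])
for a in np.arange(.06,.90,.06):
    robot.move_straight(list(knob(a)+DZ),vel=.06)
    s=robot.sense(); print(round(a,2),round(ang(),3),np.round(s['wrist_force'],1),round(s['opening'],3),np.round((s['tcp_pos']-DZ-knob(a))*1e3,1))
    if np.linalg.norm(s['wrist_force'])>28 or a>.59: break
print(s['t'])
E
```

```text
[0.52143209 0.05356778 0.31626903]
False
[3.02129513e-04 5.06647221e-05 4.89130713e-04] [0.47996126 0.36985428 0.55184649]
0.2974972810560446 [ 0.25863871 -3.70560307  2.86573434] 20.2
0.06 0.053 [-0.6 -3.6  6.7] 0.299 [ 1.  -1.   1.4]
0.12 0.114 [-0.5 -5.7  5.7] 0.297 [ 0.9 -1.   1.4]
0.18 0.174 [-0.5 -4.6  7.3] 0.301 [ 1.  -1.   1.4]
0.24 0.233 [-1.2 -4.4  7. ] 0.299 [ 1.  -1.1  1.4]
0.3 0.293 [-2.  -5.1  7.1] 0.296 [ 1.  -1.1  1.4]
0.36 0.353 [-1.2 -5.3  8.9] 0.298 [ 1.  -1.1  1.4]
0.42 0.414 [-1.6 -4.8  8.1] 0.296 [ 1.  -1.1  1.4]
0.48 0.474 [-2.7 -5.   8.8] 0.297 [ 1.  -1.1  1.4]
0.54 0.534 [-0.8 -6.4  9.9] 0.299 [ 1.  -1.1  1.4]
0.6 0.594 [-1.8 -5.3 10.2] 0.302 [ 1.  -1.1  1.4]
24.1167
```

```bash
python3 - <<'E'
from h import *
for a in np.arange(.63,.90,.02):
    robot.move_straight(list(knob(a)+DZ),vel=.03)
    s=robot.sense(); print(round(a,2),round(ang(),3),np.round(s['wrist_force'],1),round(s['opening'],3))
    if s['wrist_force'][2]>32: break
robot.sleep(1.0)
s=robot.sense();print(s['t'],ang(),s['wrist_force'])
shot('side','d2');f=shot('scene','s2')
cv2.imwrite('pics/s2c.png',cv2.resize(f['image'][150:290,180:330,::-1],None,fx=4,fy=4,interpolation=2))
E
```

```text
0.63 0.624 [-3.2 -5.6  9.9] 0.297
0.65 0.644 [-2.5 -5.4 10.5] 0.295
0.67 0.664 [-3.5 -6.  11.4] 0.297
0.69 0.684 [-2.8 -5.6 11.5] 0.296
0.71 0.704 [-3.2 -5.4 11.7] 0.303
0.73 0.724 [-2.9 -5.4 11.3] 0.295
0.75 0.744 [-2.1 -5.5 12.3] 0.299
0.77 0.76 [-5.7 -6.5 18.1] 0.302
0.79 0.768 [-15.6  -7.7  45.3] 0.296
27.975 0.7679070911323939 [-14.53720155  -8.14100764  45.48854283]
```

View pics/s2c.png

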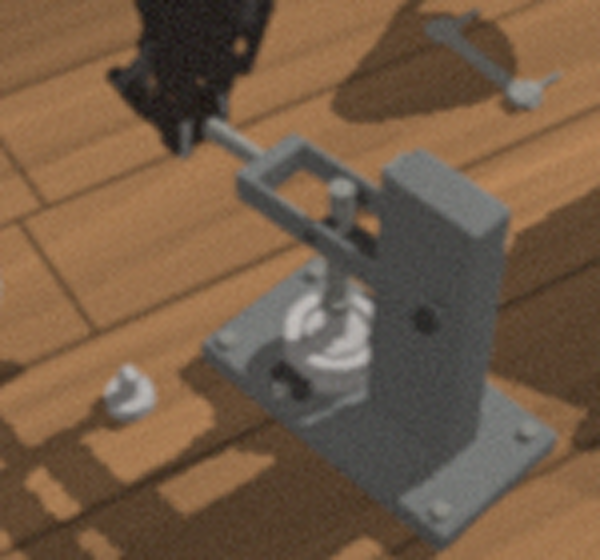

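The lever hit a firm stop near 0.76, with force jumping from 12 to 45 N, and I held it there for 1 s. The scene crop shows the ram on the stub with the disc down in the cradle at (335,330). Now I'll ease it back up.

```bash
python3 - <<'E'
from h import *
for a in np.r_[np.arange(.74,.03,-.07),.03,.015,0,-.008,-.016]:
    robot.move_straight(list(knob(a)+DZ),vel=.03)
    s=robot.sense(); print(round(a,3),round(ang(),3),np.round(s['wrist_force'],1),round(s['opening'],3))
    if a<.05 and s['wrist_force'][2]<-6: break
print(s['t'])
E
```

```text
0.74 0.734 [ 0.3 -4.8  9.1] 0.304
0.67 0.664 [ 0.9 -4.7  7. ] 0.299
0.6 0.593 [ 1.8 -4.5  6.8] 0.3
0.53 0.522 [ 3.7 -4.5  6.7] 0.298
0.46 0.452 [ 3.7 -3.9  5.1] 0.299
0.39 0.382 [ 6.  -3.2  2.7] 0.298
0.32 0.312 [ 5.7 -4.4  3.2] 0.299
0.25 0.243 [ 7.5 -3.4  0.8] 0.302
0.18 0.174 [ 6.6 -3.  -0.9] 0.3
0.11 0.106 [ 7.1 -2.8 -2.1] 0.299
0.04 0.039 [ 6.7 -3.4 -4.1] 0.3
0.03 0.03 [ 6.7 -2.6 -3.7] 0.297
0.015 0.016 [ 5.2 -2.8 -4.7] 0.3
0.0 0.013 [  3.6  -3.2 -14.6] 0.298
36.4917
```

The lever is on its top stop: the force jumped by -10 N with no further motion. Release, retreat, and verify.

```bash
python3 - <<'E'
from h import *
robot.grip(.5); T=robot.sense()['tcp_pos']
robot.move_straight([T[0],T[1],.43],vel=.1)
f=shot('wrist','w5');W=fcloud(f);z=W[...,2]
e=np.array([np.cos(yw),np.sin(yw)])
p=W[(z>.29)&(z<.36)&(np.hypot(W[...,0]-.515,W[...,1]-.052)<.045)]
print('knob along',np.percentile((p[:,:2]-[.6032,.0722])@e,[0,2]),'z',np.percentile(p[:,2],[98,100]))
o2,d2=att(55,284); H=np.array([.6032,.0722,.0745])-.16*d2
robot.goto([.62,-.14,.45],list(o2)); robot.move_straight(list(H),vel=.25)
robot.sleep(.3);f=shot('wrist','w6');W=fcloud(f);z=W[...,2]
m=np.hypot(W[...,0]-.6032,W[...,1]-.0722); r=m
print('stub top',np.percentile(z[(r<.012)&(z<.1)],[80,90,97]))
print('disc z',np.nanmedian(z[(r>.013)&(r<.02)&(z<.065)]),'cradle z',np.nanmedian(z[(r>.028)&(r<.034)&(z>.04)&(z<.055)]))
s=robot.sense();print(s['t'],s['wrist_force'])
E
```

```text
knob along [-0.10279508 -0.10226727] z [0.3438741  0.34489011]
stub top [0.0766239  0.07701445 0.07744408]
disc z 0.04880495707230422 cradle z 0.04884095164787875
40.8333 [ 0.61473389  0.58158173 -0.86359517]
```

View pics/w6.png

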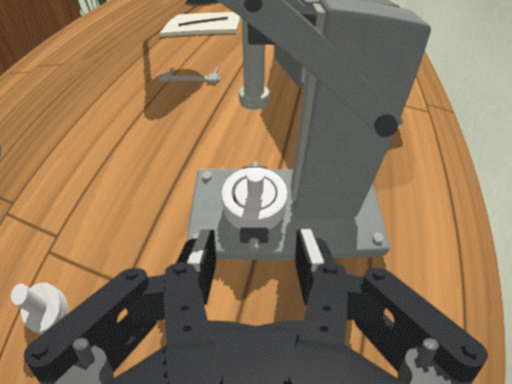

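The picture shows the cap upright at (255,195), its disc flush with the cradle (both measure 48.8 mm), and the ram back up at (255,97). The knob is at its starting height and the robot is touching nothing.

```bash
python3 -c "
from h import *
robot.close_job()"
```

```text
the job is handed in; nothing more can be done
```

The cap is pressed fully home in the cradle, the lever is back up at rest, and the job was handed in at about 41 s of the 72 s allowed.

- **Loading:** I gripped the middle-sized cap by its stub with the tool leaning 55° and lowered it into the pocket from the side. It met the ring with its rim at 39.8 mm (40 expected), and I let go of it there.
- **Pressing:** I gripped the knob and pulled the lever along its arc to a firm stop at about 0.76 rad (0.75 expected), where the force rose from 12 to 45 N. I held it there for 1 s.
- **Return:** I eased the lever up at about 0.03 m/s, still gripped, until it reached its top stop, and only then let go.
- **Last checks:**
  - The disc is flush with the cradle; both read 48.8 mm.
  - The stub top is at about 77 mm (76 expected).
  - The knob is back to within 0.1 mm of its position before the pull.
  - The gripper is clear of everything.

Two points to note:
- **Insertion force:** the extra 4 N expected while the cap goes in did not stand out clearly in the force readings. The firm stop and the flush disc are the evidence that the cap is home.
- **Bystanders:** I did not touch the filter, bumper or spanner, but I did not re-measure where they lie.

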